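# Fit the drill plate on the neck-block jig

### The job

The steel drill plate is kept flat under the low white riser with its tongue sticking out: draw it right out by the tongue and let go of it lying flat on the bench, clear of the riser. Then take it by the wooden grip and lower it level onto the drilling jig so that both locating pins enter their holes together and it sits fully home over the neck block; do not let it drop, and leave the sanding block, the tub and the clamp where they are.

Things in the scene. Friction and masses are not known exactly. Their poses are not given: they have to be found in the camera images.
- plate: Loose steel drill plate, 0.7 to 0.9 kg, 156 x 90 x 8 mm, with a flat tongue at its -x end (200 mm long over all). Origin: centre of the 156 x 90 underside; x along its length, away from the tongue; z up. Four brass drill bushings stand 2 mm proud. It starts flat on the bench, the tongue and about 25 mm of the plate out of the riser, the grip under it.
- plate_tongue (a point): Upper face, centre of the tongue's round end: 30 mm across, 8 mm thick, 107 mm from the plate's origin, on a neck 24 mm wide. Good for drawing the plate along the bench; lifted by it, the heavy plate droops.
- plate_grip (a point): Middle of the top of the plate's upright wooden grip: 70 mm long (plate x), 14 mm thick (plate y), 42 mm tall, its top 50 mm above the plate's underside. It stands over the plate's centre of mass, 9 mm from the origin towards the tongue. Held off its middle, the plate may sag out of level in the fingers.
- plate_hole (a point): Centre of the round through hole of 16 mm, at the underside, 62 mm from the plate's origin on its +x side. For the thick pin.
- plate_slot (a point): Centre of the through slot, 18 mm along plate x by 12 mm along y, at the underside, 62 mm from the plate's origin on the tongue's side (-x). For the thin pin.
- riser: Fixed low white riser, 200 mm deep (x) x 270 mm wide (y), underside of its top 66 mm above the bench, top at 80 mm; templates and a carton on it reach 120 mm. Open only at its -x side, whose edge is 100 mm from the origin. Origin: centre of its footprint, on the bench.
- jig: Fixed drilling jig: dark film-faced plywood base 230 x 190 x 18 mm, origin at the centre of its underside on the bench, x along the line of the pins, z up. A pale neck block 95 x 76 mm lies on its middle, top 44 mm above the bench. A steel carrier with the pins is clamped on the base, with two black knobs (24 mm across, tops at 42 mm) 67 mm to the +y side of the pins.
- jig_seat (a point): Middle of the jig at the height of the carrier's two rest pads (46 mm above the bench; each 24 x 44 mm, round its pin). The carrier is set for the guitar model: both pins together stand up to 9 mm to either side, along jig y only; this setting is not measured, find it by touch or by eye. The seated plate's origin comes here, shifted by that setting.
- jig_thick_pin (a point): Place of the 14 mm pin, at x = +62 mm of the jig, with the carrier at the middle of its setting (the real pin stands up to 9 mm off along jig y). At tip height, 68 mm above the bench, 22 mm above the pad. Nose bevelled by 1.8 mm over the last 3.5 mm.
- jig_thin_pin (a point): The same for the 10 mm pin, at x = -62 mm of the jig; it is equally tall and shifted equally, so the pin line stays parallel to jig x. The plate fits one way round only: round hole on the thick pin, tongue to the jig's -x.
- sanding_block: Bystander: loose cork-soled wooden sanding block 120 x 65 x 30 mm, origin at the centre of its underside.
- tub: Bystander: white plastic tub 90 mm across, 55 mm tall, origin at the centre of its underside.
- clamp: Bystander: small F-clamp lying flat, 220 x 75 x 18 mm, origin under the middle of its bar.
Mind the look-alikes: they are no part of the job. What is shaped like the plate but purple is not meant.

How it is judged (in metres and radians):
On the way:
1. the plate lies flat on the bench, let go, its wooden grip out from under the riser (x of plate_grip in the frame of riser below -0.12 m and height (world z) of plate below 0.004 m and angle between plate's own z axis and vertical below 0.05 rad and contact force between the fingers and plate below 0.1 N), for 0.1 s.
At the end, for the whole second after the job is handed in: The plate is home on the jig's rest pads, both pins in their holes: underside within 2 mm of the pads (at most 3 mm below), level within 0.025 rad, from the jig's middle within 6 mm lengthwise and 13 mm across, in line with it within 0.04 rad, let go and at rest (z of plate in the frame of jig_seat between -0.003 and 0.002 m and x of plate in the frame of jig_seat between -0.006 and 0.006 m and y of plate in the frame of jig_seat between -0.013 and 0.013 m and angle between the x axis of plate and the x axis of jig, either way round below 0.04 rad and angle between plate's own z axis and vertical below 0.025 rad and linear speed of plate below 0.01 m/s and angular speed of plate below 0.05 rad/s); the robot touches nothing.
It fails at once if the plate is dropped or slammed on the jig (faster than 0.3 m/s while below 90 mm over the jig) (horizontal distance between plate and jig_seat below 0.05 m and height (world z) of plate below 0.09 m and linear speed of plate above 0.3 m/s).
It fails at once if the plate is lowered onto the jig out of level (more than 0.2 rad) (horizontal distance between plate and jig_seat below 0.05 m and height (world z) of plate below 0.09 m and angle between plate's own z axis and vertical above 0.2 rad).
It fails at once if the sanding block is moved by more than 30 mm (distance of sanding_block from where it was at the start of the episode above 0.03 m).
It fails at once if the tub is moved by more than 30 mm (distance of tub from where it was at the start of the episode above 0.03 m).
It fails at once if the clamp is moved by more than 30 mm (distance of clamp from where it was at the start of the episode above 0.03 m).
It also fails if it takes over 61 s, if anything falls off the work surface, if the arm or the gripper's body presses on something with over 40 N, if the wrist force passes 120 N, or if a joint passes its speed limit or range.

### The arm

A 7-joint arm with a two-finger parallel gripper is mounted at the origin on the work surface. World frame = base frame: x ahead of the robot, y to its left, z up, the work surface at z = 0. Lengths are in mm, angles in rad, forces in N, time in s.
With the tool pointing down it reaches from about 375 to 925 mm from the base axis. Payload 3.1 kg.
Tool frame: the origin (TCP) lies midway between the tips of the shut fingers; the grasp point (between the pads) lies 19 mm behind it; z points along the fingers, y is the line along which they close (so a half turn about z gives the same grasp; the last joint's range is limited). The gripper opens to 85 mm and grips with 20 to 120 N. Pads are 22 mm wide; open, the fingers measure 114 mm over their backs; the gripper's body (76 mm by 85 mm) begins 54 mm behind the grasp point. The pads swing forward as they close: fully open they stand 13 mm farther back than shut.
Start: joints at [-1.216, 0.383, 0.044, 1.598, -0.018, 1.161, -0.05], TCP at [284.344, 584.509, 231.269] pointing down, gripper open.
Joint ranges: [-2.61, 2.61], [-0.41, 2.15], [-1.48, 1.57], [0, 2.5], [-1.57, 4.71], [0.05, 1.97], [-2.85, 2.85]. Speed limits (rad/s): [2.79, 2.79, 3.14, 3.14, 3.14, 3.14, 3.14].

### API

Orientations are given as a rotation vector (axis times angle).
In Python, from plant import bot gives the robot as it stands. The module is installed in compiled form; this text tells all that it offers.
- The arm moves only by the shell command python3 -m crank 'ROWS'. ROWS is JSON, a list of rows, each a list of 5 numbers: the shift along the tool's x, y, z in mm, then the turn about the tool's z in degrees, then the finger opening in mm, from 0 to 85.4. In form: [[dx, dy, dz, spin, fingers], ...]. A call has 1 to 10 rows; each row is the pose to reach, as a shift and turn from the pose commanded when the call began, along the tool's axes at that moment; what a row does not reach only later rows make up. A row lasts 1/10 s, in which the tool goes at most 50 mm and 8.59 degrees, less where a joint would pass 70% of its speed; a pose out of reach is approached as far as the arm can. A call with a gripper value outside its range is refused whole. The fingers move at their own pace and stop on an object; the grip force is fixed at half the most. Time passes only in rows, so rows that repeat a pose let the fingers close. It gives the time, the measured TCP pose, the force, the opening and the grip force at its end, in the units of the state.
- bot.sense(): the state, without advancing time (a new reading comes with each control period).
- bot.snapshot(name): name is "scene" or "side" or "wrist"; returns a dict with "color" (480x640x3 uint8, red, green, blue), "range_z" (480x640 float32, mm along the optical axis (not along the pixel's ray), 0 where there is no reading), "vfov" (degrees; the focal length in pixels is half the picture's height over the tangent of half this angle, whatever the lens; pixels are square), "cx", "cy" (the principal point, pixels), "xyz" and "rotation" of the camera in the world. Camera axes: x right, y up, looking along -z (the intrinsics and any distortion apply to the point x, -y, -z); pixel columns grow to the right and rows downward; lengths in mm; the calibration is good to about 2 mm. The wrist camera is an equidistant fisheye: a pixel r from the principal point sees the ray r / f radians off the axis. A picture is of the moment at which its call begins.
- bot.hand_in(): hands the job in; it is judged then, once.
Trained networks look in a picture, given as the dict that the camera call returned (one of the last four; its "shot" number tells which), for a name from the list of things; names that differ only in an ending like _2 or _b are one class to them, and where a whole thing is asked for, a point or a joint stands for the part that bears it (a point fixed in the world has none). Each returns a list of dicts, best first, with "score" (0 to 1); they miss things now and then, are a little off and sometimes report something else, mostly with a low value. They report only what shows in the picture. A call takes as long as a camera call. They do not tell look-alikes from the thing itself.
- bot.trace(target, picture): "mask" (480x640 bool, what is visible of it) and "extent" ([left, top, right, bottom] in pixels, round what is visible of it).
The state is a dict: "time": time; "qpos": joint angles; "qd": joint speeds; "joint_efforts": joint torques, N m; "tool_pos": TCP position; "eef_rot": TCP orientation; "force": force on the tool from outside, world axes, zero at the start; "moment": the same for the moment, N m; "gripper_width": finger opening in mm; "grasp_force": force on a finger pad.
Only numpy, scipy, OpenCV 4.12 (cv2) and the standard library are available. Lean on these libraries where they do the work, as an engineer would, in place of code of your own. Each camera call takes 0.05 s, during which the arm holds its last target. There are 200 camera calls.

## Working session

There is one attempt and no reset: what is moved stays moved. The work goes in short steps, Python scripts to look and compute and a shell command to move; the robot and the scene stay as the last step left them, time stands still between calls to the robot, and variables do not carry over. Pictures are saved under pics/ and viewed, at most 10 in all, crops included, and the job is handed in when it is done.

```bash
mkdir -p pics; cat > h.py <<'E'
import numpy as np, cv2
from scipy.spatial.transform import Rotation as R
from plant import bot
def cloud(p):
    f=240/np.tan(np.radians(p["vfov"])/2); v,u=np.mgrid[0:480,0:640].astype(float)
    z=p["range_z"]; P=np.stack([(u-p["cx"])/f*z,-(v-p["cy"])/f*z,-z],-1)
    Rm=np.array(p["rotation"]); Rm=Rm if Rm.shape==(3,3) else R.from_rotvec(Rm).as_matrix()
    return P@Rm.T+np.array(p["xyz"])
def save(p,n): cv2.imwrite("pics/"+n+".png",p["color"][:,:,::-1])
E
python3 - <<'E'
from h import *
s=bot.sense(); print({k:np.round(v,3) for k,v in s.items()})
for n in["scene","side"]:
    p=bot.snapshot(n); save(p,n+"0"); C=cloud(p)
    print(n,p["vfov"],p["cx"],p["cy"],p["xyz"],np.round(p["rotation"],3).tolist())
    for t in["plate","plate_tongue","riser","jig","sanding_block","tub","clamp"]:
        for d in bot.trace(t,p)[:3]:
            m=d["mask"]&(p["range_z"]>0); q=C[m]
            print(t,round(d["score"],2),d["extent"],m.sum(),np.round(np.median(q,0)) if m.any() else 0,np.round(np.percentile(q,[2,98],axis=0)).tolist() if m.any() else 0, np.median(p["color"][m],0))
E
```

```text
{'time': np.float64(0.0), 'qpos': array([-1.216,  0.384,  0.044,  1.6  , -0.018,  1.161, -0.05 ]), 'qd': array([ 0.   , -0.   ,  0.001,  0.   ,  0.001, -0.001,  0.   ]), 'joint_efforts': array([-0.0000e+00, -4.3347e+01,  1.0240e+00, -2.4952e+01,  1.1000e-02,
        1.1000e-02, -0.0000e+00]), 'tool_pos': array([283.913, 583.654, 229.865]), 'eef_rot': array([-0.705, -3.061,  0.004]), 'force': array([ 0.36 , -0.329,  0.078]), 'moment': array([-0.003,  0.069,  0.044]), 'grasp_force': np.float64(0.0), 'gripper_width': np.float64(85.557)}
scene 42.31390027464878 310.0751587745377 251.97739148126976 [1073.57925271  547.19127697 1119.21314226] [0.289, 0.745, 2.278]
plate 0.88 [394.7, 228.8, 461.9, 307.6] 2836 [366. 163.   8.] [[295.0, 72.0, -1.0], [417.0, 250.0, 50.0]] [70. 36. 92.]
plate 0.57 [382.1, 345.1, 413.6, 377.2] 402 [578. 253.   7.] [[538.0, 224.0, 2.0], [605.0, 271.0, 12.0]] [128.5 132.  130. ]
plate_tongue 0.74 [381.3, 346.2, 413.6, 376.7] 387 [579. 257.   7.] [[541.0, 227.0, 0.0], [610.0, 272.0, 11.0]] [127. 128. 127.]
plate_tongue 0.68 [396.6, 230.4, 461.1, 308.6] 2679 [367. 1
[... 1596 characters left out ...]
 [566. 358.  82.] [[445.0, 279.0, 11.0], [713.0, 469.0, 119.0]] [110.  94.  93.]
jig 0.64 [264.0, 289.0, 379.0, 366.6] 5952 [ 526. -252.   19.] [[419.0, -311.0, 3.0], [641.0, -130.0, 46.0]] [73. 43. 28.]
sanding_block 0.84 [391.3, 214.5, 426.3, 252.4] 787 [800.  97.  29.] [[761.0, 44.0, 1.0], [839.0, 164.0, 35.0]] [69. 40. 25.]
sanding_block 0.4 [298.4, 188.2, 332.7, 220.9] 791 [569. 302.   9.] [[524.0, 226.0, 2.0], [613.0, 382.0, 49.0]] [68. 65. 65.]
tub 0.84 [376.7, 235.9, 415.3, 275.8] 1123 [741.  -4.  33.] [[701.0, -56.0, 1.0], [781.0, 35.0, 57.0]] [101.  98.  95.]
clamp 0.78 [266.4, 395.4, 392.9, 445.7] 2153 [ 532. -443.   14.] [[417.0, -499.0, 4.0], [630.0, -417.0, 20.0]] [50. 49. 53.]
```

```bash
python3 - <<'E'
from h import *
a=cv2.imread("pics/scene0.png")[110:480,130:560]; b=cv2.imread("pics/side0.png")[140:460,190:450]
cv2.imwrite("pics/m.png",np.hstack([cv2.resize(a,(430,370)),cv2.copyMakeBorder(cv2.resize(b,None,fx=370/320,fy=370/320),0,0,0,0,0)]))
p=bot.snapshot("side");q=bot.snapshot("scene")
def rect(pts):
    r=cv2.minAreaRect(pts[:,:2].astype(np.float32)); return np.round(r[0],1),np.round(r[1],1),round(r[2],2)
for n,P in(("side",p),("scene",q)):
    C=cloud(P); ok=P["range_z"]>0
    x,y,z=C[...,0],C[...,1],C[...,2]
    # riser top z~80
    m=ok&(abs(z-80)<4)&(x>430)&(x<740)&(y>180)&(y<520); print(n,"risertop",m.sum(),rect(C[m]))
    m=ok&(abs(z-120)<40)&(z>74)&(x>430)&(x<740)&(y>180)&(y<520); print(n,"riserall",rect(C[m]))
    m=ok&(abs(z-8.5)<4)&(x>500)&(x<630)&(y>200)&(y<400); print(n,"plate",m.sum(),rect(C[m]))
    m=ok&(z>42)&(z<58)&(x>500)&(x<630)&(y>200)&(y<400); print(n,"grip",m.sum(),rect(C[m]) if m.sum()>3 else 0, C[m].mean(0))
    J=ok&(x>390)&(x<670)&(y>-340)&(y<-80)
    m=J&(abs(z-18)<4); print(n,"base",rect(C[m]))
    m=J&(abs(z-44)<5); print(n,"neck/pads",m.sum(),rect(C[m]))
    m=J&(z>54)&(z<75); print(n,"pins",m.sum(),np.round(C[m],0).tolist()[:60])
E
```

```text
side risertop 1725 (array([578.7, 383.6]), array([272.5, 211.4]), 3.32)
side riserall (array([578. , 382.8]), array([268.7, 208.4]), 4.27)
side plate 653 (array([564. , 302.1]), array([128.7, 185.7]), 0.58)
side grip 34 (array([569.9, 310.2]), array([15.6, 30.6]), 4.35) [570.38783361 305.35193571  47.8836741 ]
side base (array([ 529.6, -213.3]), array([230. , 197.8]), 2.49)
side neck/pads 1520 (array([ 528.7, -192.6]), array([147.9, 126.4]), 2.55)
side pins 76 [[589.0, -202.0, 68.0], [591.0, -201.0, 67.0], [594.0, -201.0, 67.0], [595.0, -203.0, 68.0], [586.0, -205.0, 68.0], [588.0, -206.0, 69.0], [590.0, -210.0, 72.0], [593.0, -203.0, 66.0], [595.0, -205.0, 67.0], [586.0, -207.0, 67.0], [588.0, -208.0, 68.0], [590.0, -210.0, 69.0], [592.0, -211.0, 70.0], [595.0, -209.0, 68.0], [597.0, -207.0, 66.0], [584.0, -205.0, 62.0], [586.0, -212.0, 68.0], [588.0, -213.0, 69.0], [590.0, -212.0, 68.0], [592.0, -210.0, 66.0], [595.0, -208.0, 64.0], [597.0, -209.0, 65.0], [585.0, -204.0, 58.0], [586.0, -210.0, 64.0], [588.0, -213.0, 67.0], [590.0, -216.0, 68.0], [592.0, -211.0, 64.0], [595.0, -211.
[... 1893 characters left out ...]
 65.0], [596.0, -205.0, 70.0], [592.0, -208.0, 64.0], [592.0, -203.0, 68.0], [591.0, -201.0, 68.0], [589.0, -200.0, 68.0], [586.0, -200.0, 65.0], [598.0, -207.0, 66.0], [597.0, -204.0, 67.0], [595.0, -203.0, 67.0], [594.0, -201.0, 68.0], [590.0, -203.0, 63.0], [588.0, -202.0, 63.0], [584.0, -204.0, 57.0], [598.0, -208.0, 62.0], [597.0, -205.0, 63.0], [594.0, -205.0, 61.0], [596.0, -198.0, 68.0], [592.0, -200.0, 64.0], [587.0, -204.0, 57.0], [587.0, -200.0, 59.0], [596.0, -206.0, 59.0], [596.0, -202.0, 62.0], [594.0, -202.0, 61.0], [593.0, -200.0, 61.0], [592.0, -198.0, 62.0], [587.0, -200.0, 56.0], [598.0, -205.0, 58.0]]<stdin>:14: RuntimeWarning: Mean of empty slice.
  ret = um.true_divide(
```

View pics/m.png

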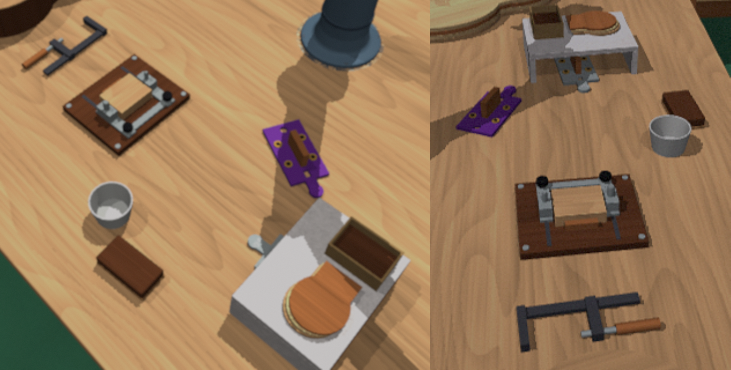

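The scene view shows the purple decoy at about (425,260). The real plate's tongue is at about (387,355), at the mouth of the riser, which opens towards world -y. The jig is at about (257,215), with its knobs on world +y. I'll fit the plate pose next.

```bash
cat >> h.py <<'E'
def proj(p,X):
    Rm=np.array(p["rotation"]); Rm=Rm if Rm.shape==(3,3) else R.from_rotvec(Rm).as_matrix()
    c=(np.asarray(X,float)-p["xyz"])@Rm; f=240/np.tan(np.radians(p["vfov"])/2)
    return np.stack([p["cx"]+f*c[:,0]/-c[:,2],p["cy"]+f*c[:,1]/c[:,2]],-1)
t=np.linspace(0,2*np.pi,24)
ROUND=np.c_[-107+15*np.cos(t),15*np.sin(t)]
BOX=lambda x0,x1,y0,y1:np.array([[x0,y0],[x1,y0],[x1,y1],[x0,y1]])
PARTS=[(ROUND,0,8),(BOX(-107,-78,-12,12),0,8),(BOX(-78,78,-45,45),0,8),(BOX(-44,26,-7,7),8,50)]
def render(p,pose,z0=0):
    x,y,a=pose; Q=np.array([[np.cos(a),-np.sin(a)],[np.sin(a),np.cos(a)]]); im=np.zeros((480,640),np.uint8)
    for s,l,h in PARTS:
        w=s@Q.T+[x,y]; X=np.r_[np.c_[w,np.full(len(w),l+z0)],np.c_[w,np.full(len(w),h+z0)]]
        cv2.fillConvexPoly(im,cv2.convexHull(proj(p,X).astype(np.float32)).astype(np.float64).round().astype(np.int32),1)
    return im>0
def tool(s=None):
    s=s or bot.sense(); return np.array(s["tool_pos"]),R.from_rotvec(s["eef_rot"])
def plan(pos,closing_deg=None):
    "shift in tool axes and spin to bring TCP to pos, closing line at angle"
    T,Q=tool(); d=Q.inv().apply(np.array(pos)-T); ty=Q.apply([0,1,0]); a=np.degrees(np.arctan2(ty[1],ty[0]))
    sp=0
    if closing_deg is not None: sp=(a-closing_deg+90)%180-90   # tool z down
    print("shift",d.round(1),"spin",round(sp,2),"closing now",round(a,2)); return d,sp
E
python3 - <<'E'
from h import *
from scipy.optimize import minimize
p=bot.snapshot("side");q=bot.snapshot("scene")
def pick(P):
    for d in bot.trace("plate",P):
        m=d["mask"]
        c=cloud(P)[m&(P["range_z"]>0)]
        if 520<np.median(c[:,0])<620 and np.median(c[:,1])>200: return m
ms,mq=pick(p),pick(q)
# riser occluder quad in the images: top slab
o=np.array([579.5,387.7]);b=np.radians(4.2);ex=np.array([-np.sin(b),np.cos(b)]);ey=np.array([-np.cos(b),-np.sin(b)])
def occ(P):
    im=np.zeros((480,640),np.uint8)
    w=[o+i*100*ex+j*135*ey for i,j in((-1,-1),(-1,1),(1,1),(1,-1))]
    X=[[*k,z] for k in w for z in(66,120 if 0 else 80)]
    cv2.fillConvexPoly(im,cv2.convexHull(proj(P,X).astype(np.float32)).round().astype(np.int32),1); return im>0
os_,oq=occ(p),occ(q)
def cost(v):
    pose=(v[0],v[1],v[2]/60); s=0
    for P,m,oc in((p,ms,os_),(q,mq,oq)):
        r=render(P,pose)&~oc; mm=m&~oc; s+=1-(r&mm).sum()/max(1,(r|mm).sum())
    return s
best=min((minimize(cost,[x,340,a*60],method="Nelder-Mead",options=dict(initial_simplex=np.array([[x,340,a*60],[x+8,340,a*60],[x,350,a*60],[x,340,a*60+8]])))
  for x in(562,570,578) for a in(1.55,1.66,1.75)),key=lambda r:r.fun)
x,y,a=best.x[0],best.x[1],best.x[2]/60
print(best.fun,x,y,np.degrees(a)); d=np.array([np.cos(a),np.sin(a)])
t=np.array([x,y])-107*d; print("tongue",t,"grip",np.array([x,y])-9*d,"rel riser x of grip",(np.array([x,y])-9*d-o)@ex, "along",(np.array([x,y])-o)@ex)
im=p["color"][...,::-1].copy(); im[...,1][cv2.morphologyEx(render(p,(x,y,a)).astype(np.uint8),cv2.MORPH_GRADIENT,np.ones((2,2)))>0]=255
im2=q["color"][...,::-1].copy(); im2[...,1][cv2.morphologyEx(render(q,(x,y,a)).astype(np.uint8),cv2.MORPH_GRADIENT,np.ones((2,2)))>0]=255
cv2.imwrite("pics/fit.png",np.hstack([cv2.resize(im[150:250,260:360],(400,400)),cv2.resize(im2[300:400,350:450],(400,400))]))
plan([*t,100],np.degrees(a)-90)
E
```

```text
0.11110801587854302 567.1702463490616 343.97307659198873 97.28937109932868
tongue [580.74647063 237.83785089] grip [568.31217176 335.04581462] rel riser x of grip -51.69340499828323 along -42.70648483087211
shift [-418.2 -182.1  131.3] spin 56.77 closing now 64.06
```

View pics/fit.png

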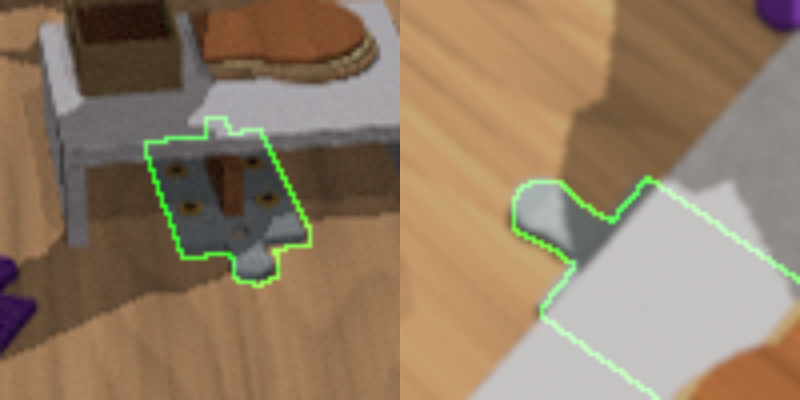

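The fit lies on the plate's outline in both views, with the tongue at about (258,205) in the side crop. Next I move over the tongue, staying high.

```bash
python3 -m crank '[[-418,-182,0,57,85],[-418,-182,0,57,85],[-418,-182,0,57,85],[-418,-182,0,57,85],[-418,-182,0,57,85],[-418,-182,0,57,85],[-418,-182,0,57,85],[-418,-182,0,57,85],[-418,-182,0,57,85],[-418,-182,0,57,85]]' && python3 - <<'E'
from h import *
plan([580.7,237.8,60],7.3)
E
```

```text
time: 2.1
tool_pos: [585.9, 227.9, 232.1]
eef_rot: [2.092, 2.335, -0.001]
force: [0.5, -1.1, 0.9]
gripper_width: 84.8
grasp_force: 0.0
shift [ 11.4  -4.7 172. ] spin -1.01 closing now 6.29
```

```bash
python3 -m crank '[[11,-5,40,-1,85],[11,-5,80,-1,85],[11,-5,120,-1,85],[11,-5,150,-1,85],[11,-5,150,-1,85],[11,-5,150,-1,85]]' && python3 - <<'E'
from h import *
plan([580.7,237.8,2],7.3)
p=bot.snapshot("wrist"); save(p,"w1")
E
```

```text
time: 2.7
tool_pos: [574.1, 248.6, 81.3]
eef_rot: [-2.059, -2.372, 0.001]
force: [-0.0, 0.5, 0.8]
gripper_width: 85.3
grasp_force: 0.0
shift [-11.6   5.   79.3] spin 0.78 closing now 8.08
```

View pics/w1.png

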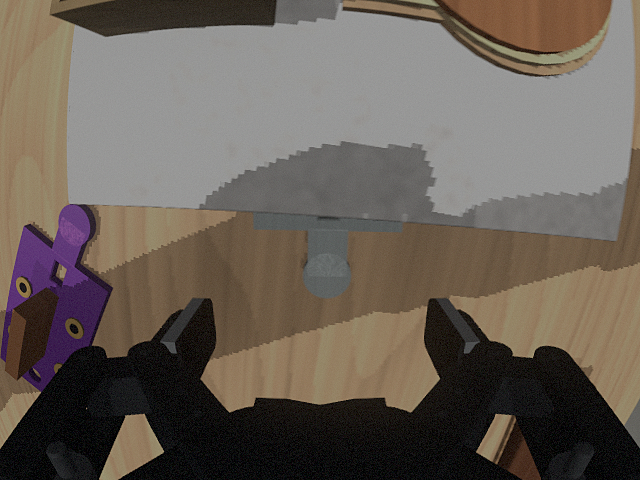

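The wrist view shows the tongue at (327,275), centred between the open fingers (about 323 across). I descend onto it and close.

```bash
python3 -m crank '[[-11.5,5,30,0,85],[-11.5,5,60,0,85],[-11.5,5,74,0,85],[-11.5,5,78,0,70],[-11.5,5,79,0,50],[-11.5,5,79,0,30],[-11.5,5,79,0,10],[-11.5,5,79,0,10],[-11.5,5,79,0,10],[-11.5,5,79,0,10]]' && python3 - <<'E'
from h import *
T,Q=tool(); print(T,bot.sense()["force"])
d=-np.array([np.cos(np.radians(97.3)),np.sin(np.radians(97.3)),0])
plan(T+d*100)
E
```

```text
time: 3.75
tool_pos: [581.5, 238.3, 4.4]
eef_rot: [-2.059, -2.372, -0.003]
force: [-2.3, -0.9, 5.9]
gripper_width: 25.9
grasp_force: 58.7
[581.50319604 238.33473797   4.38527949] [-2.29292597 -0.86134321  5.93179894]
shift [-100.    -1.3   -0.1] spin 0 closing now 8.07
```

```bash
python3 -m crank '[[-10,0,-1,0,10],[-25,0,-1,0,10],[-45,-1,-1,0,10],[-65,-1,-1,0,10],[-85,-1,-1,0,10],[-105,-1,-1,0,10],[-120,-1,-1,0,10],[-130,-2,-1,0,10],[-135,-2,-1,0,10],[-135,-2,-1,0,10]]' && python3 -m crank '[[0,0,0,0,30],[0,0,0,0,60],[0,0,0,0,85],[0,0,-30,0,85],[0,0,-80,0,85],[0,0,-130,0,85],[0,0,-150,0,85],[0,0,-150,0,85]]'
cat > loc.py <<'E'
from h import *
from scipy.optimize import minimize
def locate(x0,y0,a0,z0=0,tag="fit2"):
    p=bot.snapshot("side");q=bot.snapshot("scene"); S=[]
    for P in(p,q):
        r=render(P,(x0,y0,np.radians(a0)),z0); c=[(d["score"],(d["mask"]&r).sum(),d["mask"]) for d in bot.trace("plate",P)]
        c=[k for k in c if k[1]>200]
        print([(round(k[0],2),int(k[1]),int(k[2].sum())) for k in c])
        if c: S.append((P,max(c,key=lambda k:k[1])[2]))
    def cost(v):
        s=0
        for P,m in S:
            r=render(P,(v[0],v[1],v[2]/60),z0); s+=1-(r&m).sum()/(r|m).sum()
        return s/len(S)
    b=None
    for da in(-3,0,3):
        v=np.array([x0,y0,np.radians(a0+da)*60]); r=minimize(cost,v,method="Nelder-Mead",options=dict(initial_simplex=np.array([v,v+[8,0,0],v+[0,8,0],v+[0,0,6]])))
        if b is None or r.fun<b.fun:b=r
    x,y,a=b.x[0],b.x[1],b.x[2]/60
    ims=[]
    for P,_ in S:
        im=P["color"][...,::-1].copy(); im[...,1][cv2.morphologyEx(render(P,(x,y,a),z0).astype(np.uint8),cv2.MORPH_GRADIENT,np.ones((2,2)))>0]=255
        u,v=proj(P,[[x,y,z0]])[0].astype(int); ims.append(cv2.resize(im[v-60:v+60,u-60:u+60],(400,400)))
    cv2.imwrite("pics/%s.png"%tag,np.hstack(ims))
    g=np.array([x,y])-9*np.array([np.cos(a),np.sin(a)])
    print("iou cost",b.fun,"pose",x,y,np.degrees(a),"grip",g); return x,y,np.degrees(a),g
E
python3 - <<'E'
from loc import *
x,y,a,g=locate(584,210,97.3); plan([*g,60],a-90)
E
```

```text
time: 4.75
tool_pos: [598.8, 104.4, 4.4]
eef_rot: [2.06, 2.372, 0.004]
force: [-0.5, 3.8, 3.9]
gripper_width: 25.8
grasp_force: 59.9
time: 5.55
tool_pos: [601.1, 102.8, 157.9]
eef_rot: [2.058, 2.366, 0.01]
force: [0.1, 0.7, 0.5]
gripper_width: 85.0
grasp_force: 0.0
[(0.71, 1152, 1161)]
[(0.94, 3093, 3104)]
iou cost 0.11328919414509875 pose 584.5846896205244 208.17093207338496 98.27767516111305 grip [585.88042528 199.26469442]
shift [96.9  3.8 91.1] spin -0.24 closing now 8.04
```

View pics/fit2.png

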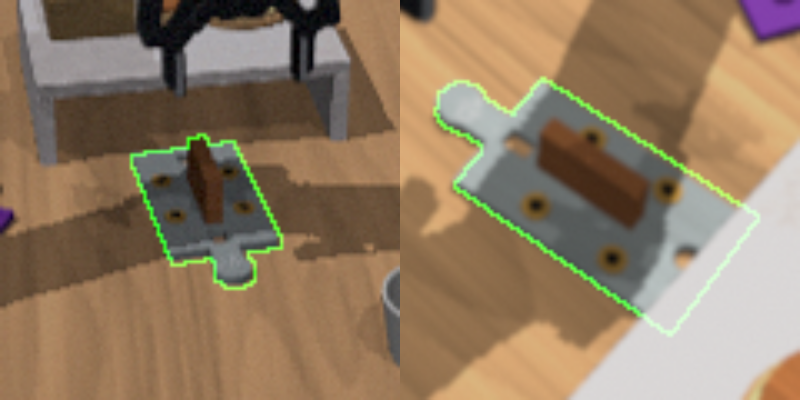

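The plate lies flat and clear of the riser. The wooden grip is at about (205,180) in the side crop, and the scene outline is partly hidden by the riser, so I refine with depth on the grip's top.

```bash
python3 - <<'E'
from h import *
a=np.radians(98.2);ux=np.array([np.cos(a),np.sin(a)]);uy=np.array([-ux[1],ux[0]]);g0=np.array([585.9,199.3])
for n in("side","scene"):
    P=bot.snapshot(n);C=cloud(P);d=C[...,:2]-g0;l=d@ux;w=d@uy
    m=(P["range_z"]>0)&(abs(l)<50)&(abs(w)<16)&(abs(C[...,2]-50)<4)
    print(n,m.sum(),np.percentile(l[m],[1,10,50,90,99]).round(1),np.percentile(w[m],[2,50,98]).round(1),cv2.minAreaRect(C[m][:,:2].astype(np.float32)),cv2.fitLine(C[m][:,:2].astype(np.float32),cv2.DIST_HUBER,0,.01,.01).ravel())
for n in("side","scene"):
    P=bot.snapshot(n);C=cloud(P);d=C[...,:2]-g0;l=d@ux;w=d@uy
    for (X,Y) in((-98,0),):
        m=(P["range_z"]>0)&(l<-75)&(l>-130)&(abs(w)<25)&(abs(C[...,2]-8)<3); print("tongue tip l",np.percentile(l[m],[1,3]))
E
```

```text
side 81 [-39.  -32.9  -4.5  26.2  35.7] [-6.6  1.4  8.3] ((585.0476684570312, 198.45806884765625), (15.95792007446289, 81.75346374511719), 5.957071781158447) [ 1.1770657e-01 -9.9304843e-01  5.8522833e+02  1.9501517e+02]
scene 250 [-34.1 -27.6   1.4  28.3  34.8] [-8.1 -0.8  7.5] ((586.098876953125, 199.60585021972656), (17.356201171875, 69.2525405883789), 7.725071430206299) [ 1.23090535e-01 -9.92395461e-01  5.86657898e+02  2.00024750e+02]
tongue tip l [-116.85610965 -114.38550723]
tongue tip l [-112.01060414 -110.95852066]
```

```bash
python3 -m crank '[[20,4,0,0,85],[60,4,0,0,85],[97,4,0,0,85],[97,4,0,0,85],[97,4,20,0,85],[97,4,40,0,85],[97,4,58,0,85],[97,4,58,0,85],[97,4,58,0,85]]'
```

```text
time: 6.85
tool_pos: [587.8, 199.7, 94.7]
eef_rot: [-2.06, -2.372, 0.003]
force: [0.3, -0.2, -0.2]
gripper_width: 84.6
grasp_force: 0.0
```

```bash
python3 -m crank '[[0,-2,30,0,85],[0,-2,55,0,85],[0,-2,70,0,85],[0,-2,77,0,85],[0,-2,77,0,85],[0,-2,77,0,50],[0,-2,77,0,20],[0,-2,77,0,5],[0,-2,77,0,5],[0,-2,77,0,5]]' && python3 -m crank '[[0,0,0,0,5],[0,0,0,0,5],[0,0,-5,0,5],[0,0,-10,0,5],[0,0,-15,0,5],[0,0,-20,0,5],[0,0,-20,0,5],[0,0,-20,0,5]]' && python3 - <<'E'
from h import *
s=bot.sense();print(s["force"],s["moment"],s["gripper_width"],s["grasp_force"])
p=bot.snapshot("wrist"); save(p,"w2")
E
```

```text
time: 7.85
tool_pos: [586.1, 200.1, 18.9]
eef_rot: [-2.06, -2.371, 0.0]
force: [-1.9, -0.8, -2.6]
gripper_width: 13.2
grasp_force: 60.0
time: 8.65
tool_pos: [586.3, 200.0, 38.4]
eef_rot: [2.06, 2.372, 0.0]
force: [-0.8, -0.2, -6.7]
gripper_width: 12.9
grasp_force: 59.6
[-0.76715897 -0.15453552 -6.68040073] [-0.00040344  0.07691329 -0.03121328] 12.920351728060224 59.59992527961731
```

View pics/w2.png

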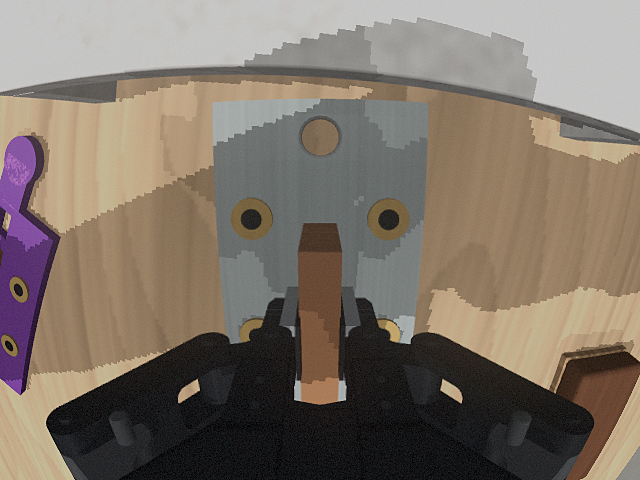

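The plate is held level and centred, with the round hole at (320,136) and the bushings symmetric about the tool line. I'll get the tool-to-hole geometry from the wrist camera and refine the pins, then plan the carry.

```bash
cat >> h.py <<'E'
def fray(p,uv):
    f=240/np.tan(np.radians(p["vfov"])/2); uv=np.atleast_2d(uv).astype(float)-[p["cx"],p["cy"]]
    r=np.hypot(*uv.T); th=r/f; s=np.where(r>0,np.sin(th)/np.maximum(r,1e-9),0)
    c=np.c_[uv[:,0]*s,-uv[:,1]*s,-np.cos(th)]
    Rm=np.array(p["rotation"]); Rm=Rm if Rm.shape==(3,3) else R.from_rotvec(Rm).as_matrix()
    return c@Rm.T
def fplane(p,uv,z):
    d=fray(p,uv); o=np.array(p["xyz"]); return o+d*((z-o[2])/d[:,2])[:,None]
def inplate(X,s=None):
    "world points -> coords in tool frame (tool x = plate x), relative to TCP"
    T,Q=tool(s); return Q.inv().apply(np.asarray(X)-T)
E
python3 - <<'E'
from h import *
p=bot.snapshot("wrist"); print("cam in tool",inplate([p["xyz"]]).round(1),p["vfov"],p["cx"],p["cy"],"tool x",tool()[1].apply([1,0,0]).round(3))
pts=[[320.5,136],[252,219],[388,219],[213,101],[428,101]]
print(inplate(fplane(p,pts,27.5)).round(1))
g=p["range_z"]
for u,v in pts: print(u,v,g[int(v)+ (25 if v<102 else 0),int(u)+(14 if u<300 else -14)])
# pins from the two fixed cameras
for n in("side","scene"):
    P=bot.snapshot(n);C=cloud(P);ok=P["range_z"]>0
    for c in((468,-210),(591,-207)):
        m=ok&(np.hypot(C[...,0]-c[0],C[...,1]-c[1])<14)&(C[...,2]>56)&(C[...,2]<76)
        v,u=np.nonzero(m); print(n,c,m.sum(),C[m].mean(0).round(1),"px",u.min(),u.max(),v.min(),v.max())
plan([370,-205,140],-87.7)
E
```

```text
cam in tool [[  68.3   -0.  -143.6]] 65.70646984690485 319.68670030852724 242.35668084428806 tool x [-0.14  0.99 -0.  ]
[[ 70.5   0.4  10.5]
 [ 35.7 -28.9  10.5]
 [ 35.7  29.3  10.5]
 [ 86.7 -44.5  10.5]
 [ 86.7  45.4  10.5]]
320.5 136 172.83882
252 219 154.68251
388 219 154.5697
213 101 146.85225
428 101 145.55858
side (468, -210) 27 [ 467.4 -213.1   63.5] px 287 290 304 311
side (591, -207) 44 [ 590.9 -208.3   63.5] px 343 349 299 306
scene (468, -210) 20 [ 467.9 -209.1   63.4] px 274 278 180 185
scene (591, -207) 43 [ 592.7 -202.5   64.1] px 233 239 210 217
shift [-370.6 -270.6 -101.8] spin -84.24 closing now 8.06
```

```bash
python3 -m crank '[[0,0,-30,0,5],[0,0,-65,0,5],[-20,-15,-100,5,5],[-42,-31,-102,11,5],[-66,-48,-102,18,5],[-90,-66,-102,25,5],[-114,-83,-102,32,5],[-138,-101,-102,39,5],[-162,-118,-102,45,5],[-185,-135,-102,50,5]]' && python3 - <<'E'
from h import *
d,s=plan([370,-205,140],-87.7)
print(bot.sense()["qpos"].round(2) if hasattr(bot.sense()["qpos"],'round') else bot.sense()["qpos"])
E
```

```text
time: 9.85
tool_pos: [477.5, -3.5, 140.3]
eef_rot: [-2.872, -1.273, -0.0]
force: [-0.6, -0.2, -7.3]
gripper_width: 13.0
grasp_force: 60.4
shift [-2.215e+02  5.580e+01  2.000e-01] spin 45.49 closing now -42.21
[-0.65  0.19  0.63  2.11 -0.14  0.88 -0.68]
```

```bash
python3 -m crank '[[-25,6,0,6,5],[-53,13,0,12,5],[-81,20,0,18,5],[-109,27,0,24,5],[-137,34,0,30,5],[-165,41,0,36,5],[-193,48,0,42,5],[-217,55,0,45,5],[-217,55,0,45,5],[-217,55,0,45,5]]' && python3 - <<'E'
from h import *
p=bot.snapshot("wrist"); save(p,"w3"); s=bot.sense(); print(s["tool_pos"],s["eef_rot"],s["moment"],s["qpos"])
E
```

```text
time: 10.85
tool_pos: [373.8, -200.8, 140.5]
eef_rot: [-3.139, -0.079, -0.002]
force: [-0.8, 0.6, -7.6]
gripper_width: 13.0
grasp_force: 60.4
[ 374.38437183 -200.02258337  140.42496523] [-3.13947062e+00 -8.29466170e-02 -1.61489895e-03] [ 0.06634752 -0.07552367  0.01717601] [-0.46076034  0.06914378  0.89588759  2.23238495 -0.07263219  0.86679951
 -1.03697239]
```

View pics/w3.png

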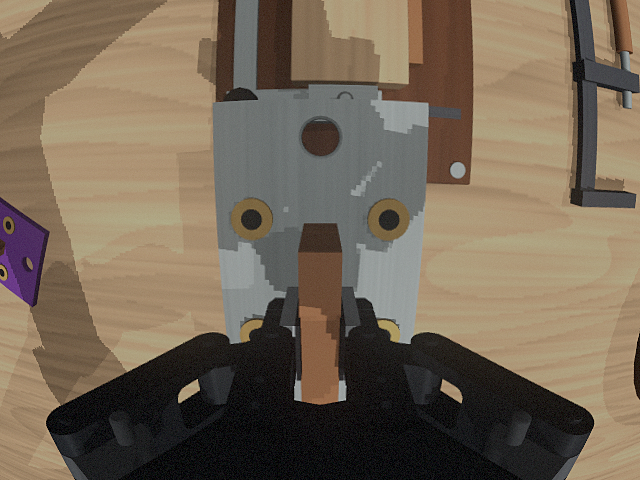

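The thin pin's tip just shows at (345,94) above the plate's end edge. I'll step back for the thin pin, then forward for the thick one, so both sit in the wrist camera's same image band.

```bash
python3 -m crank '[[-10,4,0,0,5],[-20,4,0,0,5],[-20,4,0,0,5],[-20,4,0,0,5]]' >/dev/null&& python3 - <<'E'
from h import *
import pickle
p=bot.snapshot("wrist"); pickle.dump((p,bot.sense()),open("a.pkl","wb"))
E
python3 -m crank '[[30,0,0,0,5],[60,0,0,0,5],[90,0,0,0,5],[100,0,0,0,5],[100,0,0,0,5],[100,0,0,0,5],[100,0,0,0,5]]' && python3 - <<'E'
from h import *
import pickle
p=bot.snapshot("wrist"); pickle.dump((p,bot.sense()),open("b.pkl","wb"))
a=pickle.load(open("a.pkl","rb"))[0]
cv2.imwrite("pics/ab.png",np.hstack([cv2.resize(k["color"][0:120,270:390,::-1],(400,400),interpolation=cv2.INTER_CUBIC) for k in(a,p)]))
E
```

```text
time: 12.05
tool_pos: [452.4, -200.1, 139.7]
eef_rot: [-3.139, -0.082, 0.004]
force: [-0.1, -0.3, -7.8]
gripper_width: 13.1
grasp_force: 60.5
```

View pics/ab.png

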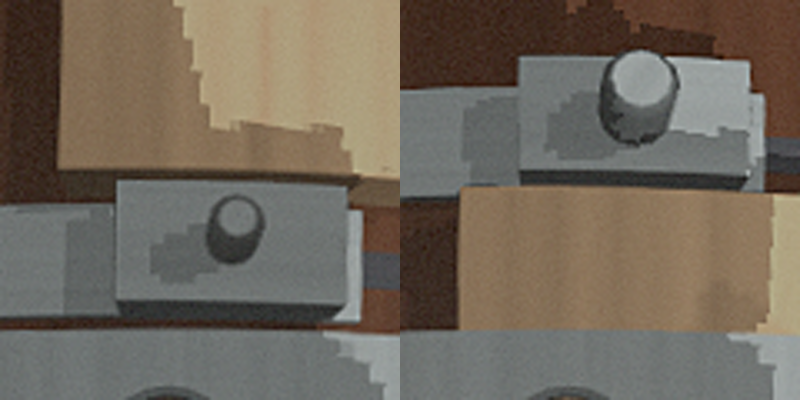

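Left crop: thin pin tip at (239,216), picture pixel (341.4,64.5). Right crop: thick pin tip at (643,80), picture pixel (342.6,23.7). Now I'll work out the shift that seats the plate.

```bash
python3 - <<'E'
from h import *
import pickle
(a,sa),(b,sb)=[pickle.load(open(f,"rb")) for f in("a.pkl","b.pkl")]
thin=fplane(a,[341.4,64.5],68)[0]; thick=fplane(b,[342.6,23.7],68)[0]
v=thick-thin; ang=np.degrees(np.arctan2(v[1],v[0])); mid=(thin+thick)/2
print("thin",thin,"thick",thick,"dist",np.hypot(v[0],v[1]),"angle",ang,"mid",mid)
T,Q=tool(); tx=Q.apply([1,0,0]); print("T",T,"tilt",np.degrees(np.arccos(-Q.apply([0,0,1])[2])),"plate angle",np.degrees(np.arctan2(tx[1],tx[0])))
# hole/side edges in b, underside height ~ T.z-19.4 -> top +8
z=T[2]-18.9+8
g=cv2.cvtColor(b["color"],cv2.COLOR_RGB2GRAY)
print("hole in tool frame",inplate(fplane(b,[320.5,136],z),sb))
r=np.radians(ang);goal=mid[:2]-np.array([np.cos(r),np.sin(r)])*(-9*-1)*1
# TCP is 9 mm towards tongue (-x) of origin
plan([*goal,T[2]],ang-90)
E
```

```text
thin [ 467.99750973 -210.80887253   68.        ] thick [ 591.1567701  -205.68177775   68.        ] dist 123.26593412117343 angle 2.3838351036791106 mid [ 529.57713991 -208.24532514   68.        ]
T [ 452.57821725 -200.08922093  139.81300513] tilt 0.11424078679198839 plate angle 2.9752285161269842
hole in tool frame [[6.99512920e+01 3.10772233e-02 1.07911671e+01]]
shift [67.5 12.  -0.1] spin 0.59 closing now -87.02
```

```bash
python3 -m crank '[[20,4,0,0.6,5],[45,8,0,0.6,5],[68,12,0,0.6,5],[68,12,0,0.6,5],[68,12,15,0.6,5],[68,12,30,0.6,5],[68,12,40,0.6,5],[68,12,46,0.6,5],[68,12,46,0.6,5],[68,12,46,0.6,5]]' && python3 - <<'E'
from h import *
plan([529.57-8.5*.9991,-208.25-8.5*.0416,90],-87.62)
p=bot.snapshot("wrist"); c=p["color"][90:290,200:440,::-1]; cv2.imwrite("pics/w4.png",cv2.resize(c,(720,600),interpolation=cv2.INTER_CUBIC))
E
```

```text
time: 13.1
tool_pos: [522.9, -208.6, 94.2]
eef_rot: [3.141, 0.067, 0.0]
force: [0.8, -1.2, -6.3]
gripper_width: 12.7
grasp_force: 60.4
shift [-1.9 -0.   4.2] spin 0.06 closing now -87.56
```

View pics/w4.png

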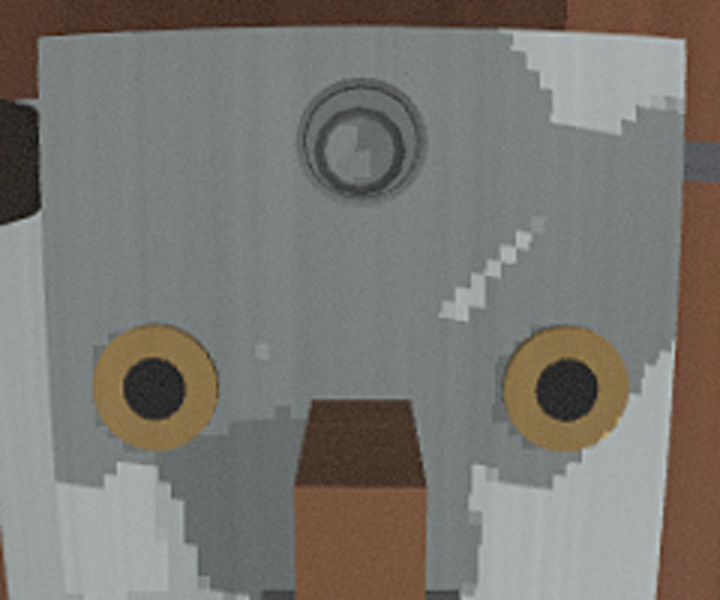

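Through the hole at (361,142) the pin tip shows at (361,152). It is centred sideways, with the plate about 1.5 mm too far in +x. I'll correct that and lower gently.

```bash
python3 -m crank '[[-1.7,0,0,0,5],[-1.7,0,0,0,5],[-1.7,0,3,0,5],[-1.7,0,6,0,5],[-1.7,0,9,0,5],[-1.7,0,12,0,5],[-1.7,0,15,0,5],[-1.7,0,15,0,5]]'
```

```text
time: 13.95
tool_pos: [520.8, -208.2, 78.6]
eef_rot: [-3.141, -0.068, 0.002]
force: [0.3, 0.5, -7.4]
gripper_width: 13.3
grasp_force: 60.5
```

```bash
python3 -m crank '[[0,0,3,0,5],[0,0,6,0,5],[0,0,9,0,5],[0,0,11,0,5],[0,0,12,0,5],[0,0,13,0,5],[0,0,13.5,0,5],[0,0,13.5,0,5]]'
```

```text
time: 14.75
tool_pos: [521.3, -208.5, 65.8]
eef_rot: [3.141, 0.067, -0.0]
force: [0.5, -0.3, -7.9]
gripper_width: 13.0
grasp_force: 60.6
```

```bash
python3 -m crank '[[0,0,0.5,0,5],[0,0,1,0,5],[0,0,1.5,0,5],[0,0,1.5,0,5],[0,0,1.5,0,5]]'
```

```text
time: 15.25
tool_pos: [521.4, -208.5, 64.9]
eef_rot: [-3.14, -0.067, -0.0]
force: [-1.2, 2.2, 0.7]
gripper_width: 12.9
grasp_force: 61.4
```

The pads now take the plate's weight (force went from -7.9 to +0.7 N), at exactly the expected height. I release and retreat upward.

```bash
python3 -m crank '[[0,0,0.5,0,20],[0,0,0,0,40],[0,0,0,0,60],[0,0,0,0,60],[0,0,-20,0,60],[0,0,-50,0,60],[0,0,-90,0,60],[0,0,-130,0,60],[0,0,-130,0,60],[0,0,-130,0,60]]' && python3 - <<'E'
from h import *
P=bot.snapshot("scene");C=cloud(P);o=np.array([529.6,-208.2]);a=np.radians(2.38);u=np.array([np.cos(a),np.sin(a)])
d=C[...,:2]-o;l=d@u;w=d@[-u[1],u[0]]
m=(P["range_z"]>0)&(abs(l)<74)&(abs(w)<41)&(abs(w)>12)&(abs(l)<70)&(abs(C[...,2]-54)<12)
A=np.c_[l[m],w[m],np.ones(m.sum())];print("plane",np.linalg.lstsq(A,C[m][:,2],rcond=None)[0],m.sum())
p=bot.snapshot("wrist"); cv2.imwrite("pics/end.png",p["color"][...,::-1]); print(bot.sense()["force"])
E
```

```text
time: 16.25
tool_pos: [522.3, -208.7, 195.6]
eef_rot: [3.141, 0.067, 0.005]
force: [-1.1, 0.4, -0.2]
gripper_width: 60.0
grasp_force: 0.0
plane [-1.60308899e-03 -2.23517300e-03  5.39548012e+01] 921
[-0.08278916 -0.72688551 -0.41087263]
```

View pics/end.png

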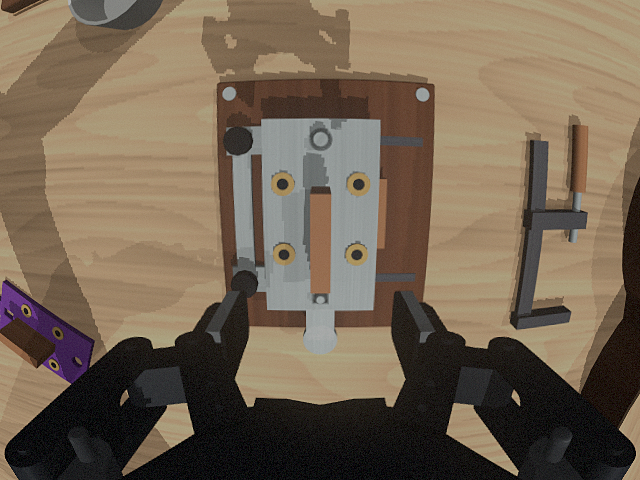

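The plate sits level, with its top at 54.0 mm (46 + 8). Both pins show through their holes at (320,139) and (320,299), and the gripper is clear of it.

```bash
python3 -c "
from plant import bot
print(bot.hand_in())"
```

```text
the job is handed in; nothing more can be done
None
```

I drew the plate out by its tongue, let go of it on the bench, then seated it level on the jig with both pins in their holes, and handed the job in at about 16 s. I don't have the judge's result.

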